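# Depth check of a bearing seat over a bridge bar

### The job

Check the depth of the bearing seat in the open gearbox housing: lay the slotted bridge bar flat and square across the housing's two long walls so that the slot lies over the seat's centre mark, and let go of it (set it down, do not drop it). Then take the dial depth gauge from its rest, lower its rod through the slot onto the mark and keep the gauge upright with its foot flat on the bar under a light push of about 5 N, never forcing it. Finish while still holding the gauge there, and leave the other things on the bench as they are.

Things in the scene. Friction and masses are not known exactly. Their poses are not given: they have to be found in the camera images.
- housing: Fixed aluminium gearbox housing, open box 200 (x) x 130 (y) x 50 mm high, walls 9 mm, flat rim. Foot lugs reach y 83 mm (9 mm high); round hub 12 mm proud at the -x end. Inside, 14 mm or more below the rim: round bearing seat (46 mm outside, 34 mm flat bore) near the middle, plain boss (24 mm) toward -x; four corner bosses flush with the rim. Origin: underside centre, z up
- mark (a point): Centre of the bearing seat's floor, marked by a small dark ring 11 mm across: 24 mm along x and 14 mm along y from the housing's centre, 32 mm above the bench (18 mm below the rim). The seat's low wall rises 4 mm above it. Axes as the housing's
- bar: Loose steel bridge bar, 46 (its x) x 170 (its y) x 10 mm thick, 0.35 to 0.65 kg, with a through slot 18 (x) x 64 mm (y) in its middle; starts flat on the bench. Symmetrical end for end. Origin: centre of the underside; z up
- rest: Fixed black nylon rest block 74 x 74 x 45 mm with an upright 16 mm bore through its centre, on which the gauge stands with its rod in the bore. Origin: centre of the underside
- gauge: Loose dial depth gauge, 0.19-0.25 kg, upright on the rest. Round foot 42 mm x 7 mm, 14 mm stem, round dial case 56 mm diameter and 22 mm thick, case axis along x (flat parallel faces, dial at -x), case centre 53 mm above the foot's underside; dust cap ends at 90 mm. Grip the case across its thickness. Origin: centre of the foot's underside, z up
- spindle (a joint): The gauge's sprung rod (5 mm diameter): 0 fully out, tip 36 mm below the foot's underside; grows in m as the rod is pushed up, to 0.012. Spring about 0.7 N at 0, 1.8 N at 0.010. Foot flat on the laid bar, rod on the mark: about 0.0077
- tip (a point): Lowest point of the gauge's rod
- strap: Bystander: plain steel strap 30 x 110 x 6 mm without a slot, lying beyond the bar's end. Origin: underside centre
- bearing: Bystander: ball-bearing-sized steel ring 52 mm outside, 25 mm bore, 15 mm high, lying by the rest. Origin: underside centre
- wrench: Bystander: wrench lying near the robot, on its left
- driver: Bystander: screwdriver lying near the robot, on its right
- gear: Bystander: dark steel gear 56 mm across, 24 mm high, beyond the housing. Origin: underside centre
- oil: Bystander: white bottle with a cap, 48 mm diameter, 110 mm high, beyond the housing. Origin: underside centre
- shaft: Bystander: stepped steel shaft 120 mm long, 22 mm at its thickest, lying beyond the housing
There are look-alikes about, which are no part of the job. Leave any turquoise look-alike of the gauge alone. What is shaped like the bar but orange is not meant.

How it is judged (in metres and radians):
On the way:
1. the bridge bar lies flat and square across the housing's two long walls, slot over the mark, let go, before the gauge is taken from its rest (z of bar in the frame of housing between 0.0475 and 0.0525 m and y of bar in the frame of housing between -0.026 and 0.026 m and x of mark in the frame of bar between -0.0075 and 0.0075 m and y of mark in the frame of bar between -0.028 and 0.028 m and angle between bar's own z axis and vertical below 0.03 rad and angle between the y axis of bar and the y axis of housing, either way round below 0.12 rad and contact force between bar and housing above 0.5 N and contact force between the fingers and bar below 0.1 N and linear speed of bar below 0.02 m/s and distance of gauge from where it was at the start of the episode below 0.02 m), for 0.3 s.
At the end, for the whole second after the job is handed in: Bar let go, flat and square (0.12 rad) on both long walls, centred across it within 26 mm, slot centre line within 7.5 mm of the mark. Gauge gripped, still, upright (0.05 rad), foot on the bar with 2 to 15 N, rod touching the seat within 6 mm of the mark, pushed in 6 to 10 mm (z of bar in the frame of housing between 0.0475 and 0.0525 m and y of bar in the frame of housing between -0.026 and 0.026 m and x of mark in the frame of bar between -0.0075 and 0.0075 m and y of mark in the frame of bar between -0.028 and 0.028 m and angle between bar's own z axis and vertical below 0.03 rad and angle between the y axis of bar and the y axis of housing, either way round below 0.12 rad and contact force between bar and housing above 0.5 N and contact force between the fingers and bar below 0.1 N and linear speed of bar below 0.02 m/s and angle between gauge's own z axis and vertical below 0.05 rad and z of gauge in the frame of bar between 0.0085 and 0.0115 m and value of joint spindle between 0.006 and 0.01 m and horizontal distance between tip and mark below 0.006 m and contact force between gauge and housing above 0.3 N and contact force between gauge and bar between 2 and 15 N and contact force between the fingers and gauge above 5 N and linear speed of gauge below 0.01 m/s); the arm keeps its last pose, push and grip.
It fails at once if a bystander is moved by more than 25 mm (distance of any of strap, bearing, wrench, driver, gear, oil, shaft from where it was at the start of the episode above 0.025 m).
It fails at once if the bar or the gauge is dropped (falls free at over 0.45 m/s) ((contact force between the fingers and bar below 0.1 N and linear speed of bar above 0.45 m/s) or (contact force between the fingers and gauge below 0.1 N and linear speed of gauge above 0.45 m/s)).
It fails at once if the gauge is forced: pressed on the bar or the housing with more than 50 N (contact force between gauge and bar above 50 N or contact force between gauge and housing above 50 N).
It also fails if it takes over 64 s, if anything falls off the work surface, if the arm or the gripper's body presses on something with over 40 N, if the wrist force passes 120 N, or if a joint passes its speed limit or range.

### The arm

A 6-joint arm with a two-finger parallel gripper is mounted at the origin on the work surface. World frame = base frame: x ahead of the robot, y to its left, z up, the work surface at z = 0. Lengths are in m, angles in degrees, forces in N, time in s.
With the tool pointing down it reaches from about 0.375 to 0.825 m from the base axis. Payload 5.5 kg.
Tool frame: the origin (TCP) lies at the very end of the fingers, on their centre line; the grasp point (between the pads) lies 19 mm behind it; z points along the fingers, y is the line along which they close (so a half turn about z gives the same grasp; the last joint's range is limited). The gripper opens to 85 mm and grips with 20 to 120 N. Pads are 22 mm wide; open, the fingers measure 114 mm over their backs; the gripper's body (76 mm by 85 mm) begins 54 mm behind the grasp point. The pads swing forward as they close: fully open they stand 13 mm farther back than shut.
Start: joints at [63.426, 17.962, -2.699, 69.339, 0, 90], TCP at [0.268, 0.537, 0.231] pointing down, gripper open.
Joint ranges: [-152.73, 152.73], [-39.44, 99.34], [-58.76, 71.6], [-118.89, 123.64], [-81.53, 83.1], [-180, 180]. Speed limits (degrees/s): [136.94, 136.94, 172.46, 180, 180, 180].

### API

Orientations are given as [roll, pitch, yaw] about the fixed x, y, z axes, in that order (R = Rz(yaw) Ry(pitch) Rx(roll)).
In Python, from rig import sensors, optics, order, search_frame, cut_out gives the robot as it stands.
- The arm moves only by the shell command python3 -m inch 'ROWS' [FORCE]. ROWS is JSON, a list that holds one entry, the list of rows, each a list of 7 numbers: the shift along the tool's x, y, z in cm, then the turn, a rotation vector about the tool's x, y, z in rad, then the opening, from -1 (shut) to 1 (fully open). A call has 1 to 8 rows; each row is the pose to reach, as a shift and turn from the pose commanded when the call began, along the tool's axes at that moment; what a row does not reach only later rows make up. A row lasts 1/12 s, in which the tool goes at most 41.7 mm and 7.16 degrees, less where a joint would pass 70% of its speed; a pose out of reach is approached as far as the arm can. A call with a gripper value outside its range is refused whole. The fingers move at their own pace and stop on an object; FORCE is the grip in N (left out, the last holds). Time passes only in rows, so rows that repeat a pose let the fingers close. It gives the time, the measured TCP pose, the force, the opening and the grip force at its end, in the units of the state.
- sensors.state(): the state, without advancing time (a new reading comes with each control period).
- optics.read_camera(name): name is "side" or "top"; returns (picture, depth): 384x512x3 uint8, blue, green, red; 384x512 float32, m along the optical axis (not along the pixel's ray), 0 where there is no reading.
- optics.calibration(name): a dict with "camera_matrix" (3x3 intrinsics, pixels), "extrinsics" (4x4, takes a point from world to camera coordinates). Camera axes: x right, y down, z forward; pixel columns grow to the right and rows downward; lengths in m; the calibration is good to about 2 mm. A picture is of the moment at which its call begins. calibration takes no time and is no camera call.
- order.finish_job(): hands the job in; it is judged then, once.
Trained networks look in the newest picture that a camera, given by its name, has taken for a name from the list of things; names that differ only in an ending like _2 or _b are one class to them, and where a whole thing is asked for, a point or a joint stands for the part that bears it (a point fixed in the world has none). Each returns a list of dicts, best first, with "conf" (0 to 1); they miss things now and then, are a little off and sometimes report something else, mostly with a low value. They report only what shows in the picture. A call takes as long as a camera call. They do not tell look-alikes from the thing itself.
- search_frame(camera, thing): "extent" ([left, top, right, bottom] in pixels, round what is visible of it).
- cut_out(camera, thing): "region" (384x512 bool, what is visible of it) and "extent" ([left, top, right, bottom] in pixels, round what is visible of it).
The state is a dict: "time_s": time; "joint_pos": joint angles; "joint_velocities": joint speeds; "joint_torque": joint torques, N m; "tcp_pos": TCP position; "tool_rot": TCP orientation; "wrist_force": force on the tool from outside, world axes, zero at the start; "wrist_torque": the same for the moment, N m; "gripper_width": finger opening in m; "grip_force": force on a finger pad.
Only numpy, scipy, OpenCV 4.12 (cv2) and the standard library are available. Lean on these libraries where they do the work, as an engineer would, in place of code of your own. Each camera call takes 0.05 s, during which the arm holds its last target. There are 200 camera calls.

## Working session

There is one attempt and no reset: what is moved stays moved. The work goes in short steps, Python scripts to look and compute and a shell command to move; the robot and the scene stay as the last step left them, time stands still between calls to the robot, and variables do not carry over. Pictures are saved under pics/ and viewed, at most 10 in all, crops included, and the job is handed in when it is done.

```bash
ls; mkdir -p pics; python3 - <<'E'
from rig import sensors, optics
import cv2,numpy as np
s=sensors.state();print({k:np.round(v,3).tolist() for k,v in s.items()})
for n in("top","side"):
    p,d=optics.read_camera(n);cv2.imwrite(f"pics/{n}0.png",p);np.savez(f"{n}0.npz",p=p,d=d)
    c=optics.calibration(n);print(n,np.round(c["camera_matrix"],1).tolist(),np.round(c["extrinsics"],3).tolist())
a=cv2.imread("pics/top0.png");b=cv2.imread("pics/side0.png")
E
```

```text
pics
{'time_s': 0.0, 'joint_pos': [63.426, 18.005, -2.754, 69.341, -0.0, 90.0], 'joint_velocities': [-0.068, -0.064, -0.026, 0.011, 0.122, -0.07], 'joint_torque': [-0.001, -53.959, 33.975, 0.019, -0.0, -0.0], 'tcp_pos': [0.268, 0.536, 0.23], 'tool_rot': [-179.9, 0.0, 153.427], 'wrist_force': [0.329, -0.339, -0.224], 'wrist_torque': [-0.025, 0.036, -0.007], 'grip_force': 0.0, 'gripper_width': 0.086}
top [[492.7, 0.0, 255.0], [0.0, 492.7, 191.2], [0.0, 0.0, 1.0]] [[0.01, -1.0, 0.027, -0.096], [-0.99, -0.014, -0.144, 0.541], [0.144, -0.025, -0.989, 1.341], [0.0, 0.0, 0.0, 1.0]]
side [[449.5, 0.0, 252.3], [0.0, 449.5, 195.5], [0.0, 0.0, 1.0]] [[0.68, -0.732, -0.022, -0.415], [-0.418, -0.363, -0.833, 0.233], [0.602, 0.576, -0.553, 1.138], [0.0, 0.0, 0.0, 1.0]]
```

View pics/top0.png

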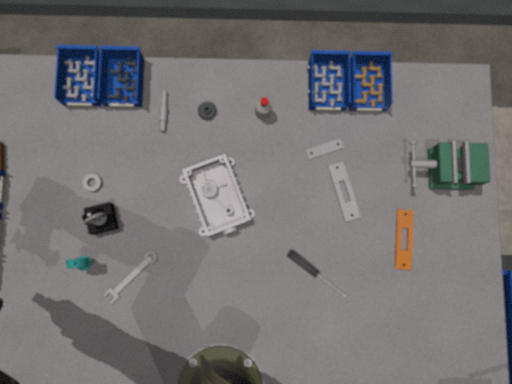

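View pics/side0.png

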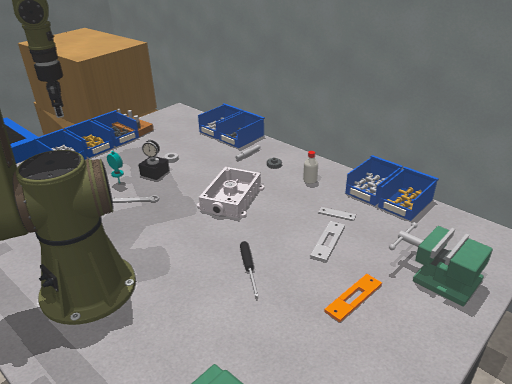

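Top view: housing at (217,195) with its hub at (231,230), steel bar (344,191), gauge on the rest (100,218). The look-alikes are the orange bar (404,239) and the turquoise gauge (78,263). The side view agrees.

```bash
cat > h.py <<'E'
import numpy as np, cv2
from rig import sensors, optics, order, search_frame, cut_out
def ray(n,uv,z):
    "pixels (N,2) -> world points on plane z"
    c=optics.calibration(n);E=np.array(c["extrinsics"]);R,t=E[:3,:3],E[:3,3]
    d=cv2.undistortPoints(np.float64(uv).reshape(-1,1,2),np.array(c["camera_matrix"]),None)[:,0]
    d=np.c_[d,np.ones(len(d))]@R; o=-R.T@t
    return o+d*((z-o[2])/d[:,2])[:,None]
def cloud(n,depth):
    c=optics.calibration(n);E=np.array(c["extrinsics"]);K=np.array(c["camera_matrix"])
    v,u=np.mgrid[:depth.shape[0],:depth.shape[1]]
    p=np.stack([(u-K[0,2])/K[0,0]*depth,(v-K[1,2])/K[1,1]*depth,depth],-1)
    return (p-E[:3,3])@E[:3,:3]
def proj(n,P):
    c=optics.calibration(n);E=np.array(c["extrinsics"])
    return cv2.projectPoints(np.float64(P),cv2.Rodrigues(E[:3,:3])[0],E[:3,3],np.array(c["camera_matrix"]),None)[0][:,0]
E
python3 - <<'E'
from h import *
np.set_printoptions(precision=4,suppress=True)
for n in("top","side"):
  p,d=optics.read_camera(n);W=cloud(n,d)
  for t,z in(("bar",.01),("housing",.05),("rest",.045),("gauge",.09)):
    for r in cut_out(n,t)[:3]:
        m=r["region"]&(d>0)
        P=W[m];print(n,t,round(r["conf"],2),r["extent"],m.sum(),"med",np.median(P,0),"zpct",np.percentile(P[:,2],[2,50,95]))
        if t in("bar","housing") and n=="top":
            k=m if t=="bar" else m&(W[...,2]>.042)
            uv=np.argwhere(k)[:,::-1]
            q=ray(n,uv,z)[:,:2];rc=cv2.minAreaRect(np.float32(q));print("   rect",rc, "mean",q.mean(0))
        if t=="gauge":
            for lo,hi in((.045,.056),(.08,.12),(.12,.14)):
                k=P[(P[:,2]>lo)&(P[:,2]<hi)];print("   ",lo,len(k),k.mean(0) if len(k) else"", np.ptp(k,axis=0) if len(k) else "")
  if n=="top":
    for (a,b,c,e),f in(((170,145,265,245),"h"),((60,150,130,240),"g")):
        pass
    a=cv2.resize(p[145:245,170:270],(500,500),interpolation=cv2.INTER_CUBIC);b=cv2.resize(p[160:240,60:120],(300,400),interpolation=cv2.INTER_CUBIC)
    o=np.zeros((500,800,3),np.uint8);o[:,:500]=a;o[:400,500:]=b;cv2.imwrite("pics/c1.png",o)
E
```

```text
top bar 0.95 [330.5, 159.0, 363.9, 221.5] 891 med [ 0.5517 -0.3475  0.0096] zpct [-0.0019  0.0096  0.0146]
   rect ((0.5513777732849121, -0.34658706188201904), (0.17130422592163086, 0.05044229328632355), 16.5903263092041) mean [ 0.5515 -0.347 ]
top bar 0.87 [394.8, 209.1, 413.2, 271.8] 929 med [ 0.4121 -0.5171  0.0094] zpct [-0.0011  0.0094  0.0148]
   rect ((0.4149037003517151, -0.516880452632904), (0.04867921397089958, 0.1698719561100006), 86.10914611816406) mean [ 0.4139 -0.5169]
top housing 0.62 [181.8, 156.5, 253.4, 235.1] 3691 med [0.5305 0.0198 0.0103] zpct [0.0011 0.0103 0.0518]
   rect ((0.5252178907394409, 0.01584247499704361), (0.21186211705207825, 0.12979282438755035), 21.642921447753906) mean [0.5254 0.0168]
top rest 0.69 [89.3, 203.4, 116.7, 232.9] 552 med [0.454  0.3187 0.0428] zpct [0.002  0.0428 0.0484]
top gauge 0.76 [85.8, 208.9, 108.6, 224.3] 310 med [0.4581 0.3324 0.1124] zpct [0.0456 0.1124 0.1275]
    0.045 64 [0.4522 0.3319 0.0498] [0.0358 0.0352 0.0108]
    0.08 144 [0.4603 0.3314 0.1076] [0.0424 0.0526 0.039 ]
    0.12 92 [0.4615 0.3369 0.125 ] [0.0317 0.036
[... 780 characters left out ...]
.0301] zpct [-0.0002  0.0301  0.0456]
side gauge 0.85 [106.2, 150.5, 125.0, 178.3] 271 med [0.3306 0.3671 0.0866] zpct [0.0343 0.0866 0.1141]
    0.045 17 [0.3354 0.3691 0.05  ] [0.0175 0.0256 0.0102]
    0.08 155 [0.3338 0.3658 0.0994] [0.0308 0.0547 0.0389]
    0.12 0  
side gauge 0.79 [142.4, 140.3, 158.9, 165.8] 269 med [0.4561 0.3322 0.0968] zpct [0.0479 0.0968 0.1241]
    0.045 41 [0.4591 0.3308 0.0507] [0.0383 0.0331 0.0101]
    0.08 162 [0.4556 0.3321 0.1016] [0.0415 0.0558 0.0392]
    0.12 31 [0.4603 0.3361 0.1245] [0.0248 0.0328 0.017 ]
side gauge 0.38 [310.6, 222.1, 346.4, 260.8] 689 med [ 0.5408 -0.3509  0.0085] zpct [-0.0017  0.0085  0.0116]
    0.045 0  
    0.08 0  
    0.12 0
```

View pics/c1.png

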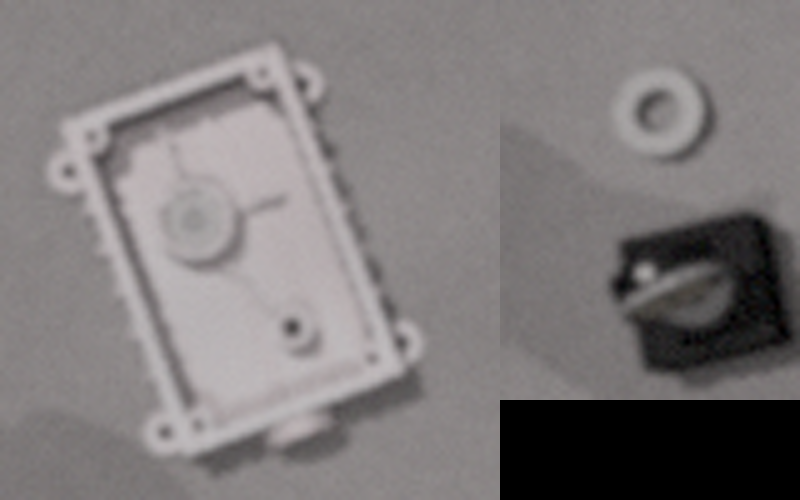

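The crop shows the housing's rim corners at (63,127), (280,42), (408,365) and (190,457), with the seat's ring at (195,220). The gauge case is edge-on from (620,315) to (725,265), with the rest square beneath it.

```bash
python3 - <<'E'
from h import *
np.set_printoptions(precision=4,suppress=True)
f=lambda q:(np.array(q)+.5)/5-.5+[170,145]
g=lambda q:(np.array(q)-[500,0]+.5)/5-.5+[60,160]
C=ray("top",f([(63,127),(280,42),(408,365),(190,457)]),.05)[:,:2]
print(C,np.linalg.norm(np.roll(C,-1,0)-C,axis=1));c=C.mean(0)
ex=(C[0]+C[1]-C[2]-C[3]);yaw=np.arctan2(ex[1],ex[0]);ey=C[0]+C[3]-C[1]-C[2]
print("housing",c,np.degrees(yaw),np.degrees(np.arctan2(-ey[0],ey[1])))
R=np.array([[np.cos(yaw),-np.sin(yaw)],[np.sin(yaw),np.cos(yaw)]])
print("mark pred",c+R@[.024,.014],"seen",ray("top",f([(195,220)]),.032))
print("cap",ray("top",g([(645,270)]),.135),"rest",ray("top",g([(620,243),(755,212),(790,340),(650,372)]),.045))
acc={}
for n in("top","side"):
  p,d=optics.read_camera(n);W=cloud(n,d)
  m=(np.linalg.norm(W[...,:2]-[.457,.332],axis=-1)<.05)&(W[...,2]>.078)&(W[...,2]<.125)&(d>0)
  P=W[m];ctr,a=None,None
  q=P[:,:2]-np.median(P[:,:2],0)
  w,v=np.linalg.eigh(q.T@q/len(q));print(n,len(P),"mean",P.mean(0),"long dir",v[:,1],np.sqrt(w),"yaw",np.degrees(np.arctan2(-v[0,1],v[1,1])))
  if n=="side":
    A=np.c_[P[:,1:],np.ones(len(P))]
    for i in range(4):
        s=np.linalg.lstsq(A,P[:,0],rcond=None)[0];r=P[:,0]-A@s;k=abs(r)<.008;A,P=A[k],P[k]
    print("plane",s,len(P),"yaw",np.degrees(np.arctan2(-s[0],1)),P.mean(0))
    # foot
  m=(np.linalg.norm(W[...,:2]-[.457,.328],axis=-1)<.06)&(abs(W[...,2]-.045)<.006)&(d>0);Q=W[m];print("rest-top",Q.mean(0))
  b=ray("side",np.array([[326.8,273.4]]),.01)
  x0,y0,x1,y1=135,130,195,190
  if n=="side": S=cv2.resize(p[y0:y1,x0:x1],(480,480),interpolation=cv2.INTER_CUBIC);cv2.imwrite("pics/c2.png",S)
E
```

```text
[[ 0.5978  0.1143]
 [ 0.6482 -0.0058]
 [ 0.467  -0.0798]
 [ 0.415   0.0392]] [0.1302 0.1957 0.1298 0.1977]
housing [0.532 0.017] 22.26587323904088 23.199391430358457
mark pred [0.5489 0.039 ] seen [[0.5491 0.0408 0.032 ]]
cap [[0.4645 0.3397 0.135 ]] rest [[0.4878 0.3822 0.045 ]
 [0.5059 0.3093 0.045 ]
 [0.4355 0.2866 0.045 ]
 [0.4171 0.3617 0.045 ]]
top 211 mean [0.4607 0.3334 0.1112] long dir [-0.5218  0.8531] [0.0075 0.0165] yaw 31.453394518117314
rest-top [0.4596 0.331  0.0448]
side 202 mean [0.4568 0.3323 0.1026] long dir [-0.5768  0.8169] [0.0062 0.0163] yaw 35.227673575560125
plane [-0.5532  0.1157  0.6272] 162 yaw 28.953522337586026 [0.4542 0.3337 0.1006]
rest-top [0.4557 0.3313 0.0444]
```

View pics/c2.png

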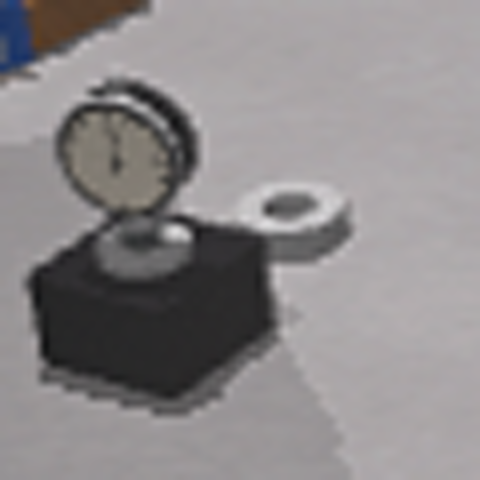

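The side crop shows the gauge's dial facing the camera, with the case centre near (120,155) and the foot at (145,245) on the rest. I'll fit the gauge and bar silhouettes for exact poses.

```bash
cat > fit.py <<'E'
from h import *
from scipy.optimize import minimize
def disc(c,ax,r,h,n=40):
    ax=np.array(ax)/np.linalg.norm(ax);u=np.cross(ax,[.3,.5,.8]);u/=np.linalg.norm(u);w=np.cross(ax,u);t=np.linspace(0,2*np.pi,n)[:,None]
    k=c+r*(np.cos(t)*u+np.sin(t)*w);return np.r_[k-ax*h/2,k+ax*h/2]
def gauge(x,y,a,z0=.045):
    o=np.array([x,y,z0]);ax=[np.cos(a),np.sin(a),0]
    return [disc(o+[0,0,.053],ax,.028,.022),disc(o+[0,0,.0035],[0,0,1],.021,.007),disc(o+[0,0,.045],[0,0,1],.006,.09)]
def box(x,y,a,lx,ly,h):
    c,s=np.cos(a),np.sin(a);q=np.array([(i*lx/2,j*ly/2,k) for i in(-1,1) for j in(-1,1) for k in(0,h)])
    return [np.c_[x+c*q[:,0]-s*q[:,1],y+s*q[:,0]+c*q[:,1],q[:,2]]]
def render(n,parts,hole=None,S=4):
    m=np.zeros((384*S,512*S),np.uint8)
    for P in parts:cv2.fillConvexPoly(m,cv2.convexHull(np.int32(np.round((proj(n,P)+.5)*S))),1)
    return cv2.resize(m.astype(np.float32),(512,384),interpolation=cv2.INTER_AREA)
def fit(f,masks,x0,step):
    def cost(p):
        return sum(1-np.minimum(r:=render(n,f(*p)),m).sum()/np.maximum(r,m).sum() for n,m in masks)
    best=minimize(cost,x0,method="Nelder-Mead",options=dict(initial_simplex=np.r_[[x0],np.array(x0)+np.diag(step)],xatol=1e-4,fatol=1e-4))
    return best.x,best.fun
E
python3 - <<'E'
from fit import *
M={"gauge":[],"rest":[],"bar":[]}
near={"gauge":(.457,.332),"rest":(.4616,.335),"bar":(.5514,-.3466)}
for n in("top","side"):
    p,d=optics.read_camera(n);W=cloud(n,d)
    for t in M:
        L=[r["region"] for r in cut_out(n,t)]
        L=[m for m in L if np.linalg.norm(np.median(W[m&(d>0)],0)[:2]-near[t])<.04]
        if L:
            m=L[0].astype(np.uint8)
            if t!="gauge":
                k=cv2.findContours(m,0,1)[0];m=cv2.fillConvexPoly(m,cv2.convexHull(np.vstack(k)),1)
            M[t].append((n,m.astype(np.float32)))
for sel in ([0,1],[0],[1]):
  for t,f,a in(("gauge",gauge,.5),("rest",lambda x,y,a:box(x,y,a,.074,.074,.045),.3),("bar",lambda x,y,a:box(x,y,a,.046,.170,.01),np.radians(16.6-90))):
    mk=[M[t][i] for i in sel if i<len(M[t])]
    if mk:
        x,c=fit(f,mk,[*near[t],a],[.006,.006,.15]);print(t,[k[0] for k in mk],np.round(x[:2],4),round(np.degrees(x[2]),1),round(c,3))
E
```

```text
gauge ['top', 'side'] [0.4617 0.3388] 27.6 0.174
rest ['top', 'side'] [0.462  0.3382] 14.2 0.117
bar ['top', 'side'] [ 0.5507 -0.347 ] -74.3 0.166
gauge ['top'] [0.4622 0.3383] 26.3 0.07
rest ['top'] [0.4621 0.3387] 14.4 0.044
bar ['top'] [ 0.5505 -0.3487] -73.7 0.088
gauge ['side'] [0.4605 0.3401] 25.3 0.077
rest ['side'] [0.4615 0.3381] 14.2 0.071
bar ['side'] [ 0.551  -0.3469] -75.0 0.071
```

```bash
cat > go.py <<'E'
import sys,numpy as np
from scipy.spatial.transform import Rotation as R
from rig import sensors
x,y,z,yaw=map(float,sys.argv[1:5]);s=sensors.state()
a=R.from_euler("xyz",s["tool_rot"],degrees=True);b=R.from_euler("xyz",[180,0,yaw],degrees=True)
print("cm",np.round(a.inv().apply(np.array([x,y,z])-s["tcp_pos"])*100,2),"rad",np.round((a.inv()*b).as_rotvec(),4),"t",s["time_s"],"w",s["wrist_force"],"g",s["gripper_width"],s["grip_force"])
E
python3 go.py .52 .13 .2 170
python3 - <<'E'
from fit import *
def hous(x,y,a):
    c,s=np.cos(a),np.sin(a);T=lambda i,j,k:np.array([x+c*i-s*j,y+s*i+c*j,k])
    return box(x,y,a,.2,.13,.05)+[disc(T(i*.08,j*.074,.0045),[0,0,1],.009,.009) for i in(-1,1) for j in(-1,1)]+[disc(T(-.106,0,.025),[c,s,0],.017,.012)]
M=[]
for n in("top","side"):
    optics.read_camera(n);r=cut_out(n,"housing")[0];print(r["conf"],r["extent"]);m=r["region"].astype(np.uint8)
    M.append((n,cv2.morphologyEx(m,cv2.MORPH_CLOSE,np.ones((5,5),np.uint8)).astype(np.float32)))
for k in(M,M[:1],M[1:]):
    x,c=fit(hous,k,[.532,.019,.39],[.006,.006,.1]);a=x[2];print([i[0] for i in k],np.round(x[:2],4),np.degrees(a),round(c,3),"mark",x[0]+.024*np.cos(a)-.014*np.sin(a),x[1]+.024*np.sin(a)+.014*np.cos(a))
E
```

```text
cm [-40.69 -25.11   3.13] rad [-0.      0.     -0.2892] t 1.1 w [ 0.0915252   0.07694618 -0.08280156] g 0.08537537512269765 0.0
0.89 [180.6, 152.8, 255.9, 236.3]
0.87 [195.8, 168.4, 262.6, 218.2]
['top', 'side'] [0.5302 0.0185] 21.855033078409438 0.08 mark 0.5472435521702034 0.040445623191844866
['top'] [0.5318 0.0184] 21.96459213896605 0.048 mark 0.5488294270094288 0.040333064983039735
['side'] [0.5302 0.0185] 21.852377209485738 0.03 mark 0.5472594114038428 0.04045579851018246
```

```bash
python3 -m inch '[[[-40.7,-25.0,3,0,0,-0.29,1],[-40.7,-25.0,3,0,0,-0.29,1],[-40.7,-25.0,3,0,0,-0.29,1],[-40.7,-25.0,3,0,0,-0.29,1],[-40.7,-25.0,3,0,0,-0.29,1],[-40.7,-25.0,3,0,0,-0.29,1],[-40.7,-25.0,3,0,0,-0.29,1],[-40.7,-25.0,3,0,0,-0.29,1]]]' 60; python3 go.py .551 -.347 .12 195.7
```

```text
time_s: 1.97
tcp_pos: [0.4436, 0.2542, 0.2107]
tool_rot: [180.0, 0.0, 170.1]
wrist_force: [-0.2, 0.5, -0.1]
gripper_width: 0.0855
grip_force: 0.0
cm [-20.95 -57.37   9.06] rad [ 4.000e-04  7.000e-04 -4.475e-01] t 1.9667 w [-0.22607902  0.49540529 -0.09232326] g 0.08548004634971237 0.0
```

```bash
python3 -m inch '[[[-21,-57.4,3,0,0,-0.45,1],[-21,-57.4,3,0,0,-0.45,1],[-21,-57.4,3,0,0,-0.45,1],[-21,-57.4,3,0,0,-0.45,1],[-21,-57.4,3,0,0,-0.45,1],[-21,-57.4,3,0,0,-0.45,1],[-21,-57.4,3,0,0,-0.45,1],[-21,-57.4,3,0,0,-0.45,1]]]'; python3 go.py .551 -.347 .08 195.7
```

```text
time_s: 2.63
tcp_pos: [0.4988, -0.0561, 0.1953]
tool_rot: [-180.0, 0.0, -164.2]
wrist_force: [1.3, 0.5, -0.1]
gripper_width: 0.0854
grip_force: 0.0
cm [  2.92 -29.4   11.54] rad [-0.0002  0.0008  0.0023] t 2.6333 w [ 1.27852561  0.50570939 -0.13623655] g 0.08540325280968257 0.0
```

```bash
python3 -m inch '[[[2.9,-28.5,5,0,0,0,1],[2.9,-28.5,8,0,0,0,1],[2.9,-28.5,11.5,0,0,0,1],[2.9,-28.5,11.5,0,0,0,1],[2.9,-28.5,11.5,0,0,0,1],[2.9,-28.5,11.5,0,0,0,1],[2.9,-28.5,11.5,0,0,0,1],[2.9,-28.5,11.5,0,0,0,1]]]'; python3 -m inch '[[[0,0,0,0,0,0,1],[0,0,0,0,0,0,1]]]'; python3 go.py .551 -.347 .002 195.7
```

```text
time_s: 3.3
tcp_pos: [0.5479, -0.3402, 0.0775]
tool_rot: [-180.0, -0.1, -164.4]
wrist_force: [-1.0, 0.1, 0.2]
gripper_width: 0.0852
grip_force: 0.0
time_s: 3.47
tcp_pos: [0.5478, -0.3367, 0.079]
tool_rot: [179.9, -0.1, -164.3]
wrist_force: [0.3, 0.7, -0.1]
gripper_width: 0.0855
grip_force: 0.0
cm [-0.03 -1.09  7.7 ] rad [ 0.0016 -0.001   0.0004] t 3.4667 w [ 0.26063209  0.67069179 -0.0913686 ] g 0.0855366541764752 0.0
```

```bash
python3 -m inch '[[[0,-1.1,2.5,0,0,0,1],[0,-1.1,5,0,0,0,1],[0,-1.1,6.7,0,0,0,1],[0,-1.1,7.7,0,0,0,1],[0,-1.1,7.7,0,0,0,1],[0,-1.1,7.7,0,0,0,0.4]]]'; python3 -m inch '[[[0,0,0,0,0,0,0],[0,0,0,0,0,0,-0.3],[0,0,0,0,0,0,-0.3],[0,0,0,0,0,0,-0.3],[0,0,0,0,0,0,-0.3],[0,0,0,0,0,0,-0.3]]]' 60
```

```text
time_s: 3.97
tcp_pos: [0.5518, -0.3459, 0.0038]
tool_rot: [180.0, 0.0, -164.1]
wrist_force: [-0.6, -0.6, 0.6]
gripper_width: 0.0757
grip_force: 0.0
time_s: 4.47
tcp_pos: [0.5528, -0.347, 0.0054]
tool_rot: [-179.9, 0.1, -164.2]
wrist_force: [-2.2, 2.6, 7.3]
gripper_width: 0.0432
grip_force: 59.7
```

```bash
python3 -m inch '[[[0,0,-0.5,0,0,0,-0.3],[0,0,-2,0,0,0,-0.3],[0,0,-4,0,0,0,-0.3],[0,0,-6.5,0,0,0,-0.3],[0,0,-9,0,0,0,-0.3],[0,0,-9,0,0,0,-0.3],[0,0,-9,0,0,0,-0.3]]]'; python3 - <<'E'
from h import *
o=np.zeros((600,800,3),np.uint8)
p,d=optics.read_camera("side");o[:600,:400]=cv2.resize(p[160:310,280:380],(400,600),interpolation=2)
W=cloud("side",d)
p,d=optics.read_camera("top");o[:600,400:]=cv2.resize(p[120:270,300:400],(400,600),interpolation=2);cv2.imwrite("pics/c3.png",o)
s=sensors.state();print(s["wrist_force"],s["gripper_width"],s["grip_force"],s["tcp_pos"])
E
```

```text
time_s: 5.05
tcp_pos: [0.5527, -0.3476, 0.0947]
tool_rot: [-179.8, 0.1, -164.2]
wrist_force: [-0.1, 0.7, -4.7]
gripper_width: 0.0432
grip_force: 61.6
[-0.02822085  0.12163978 -4.70719299] 0.04288158351257636 61.55717024579644 [ 0.5506981  -0.34625548  0.0918    ]
```

View pics/c3.png

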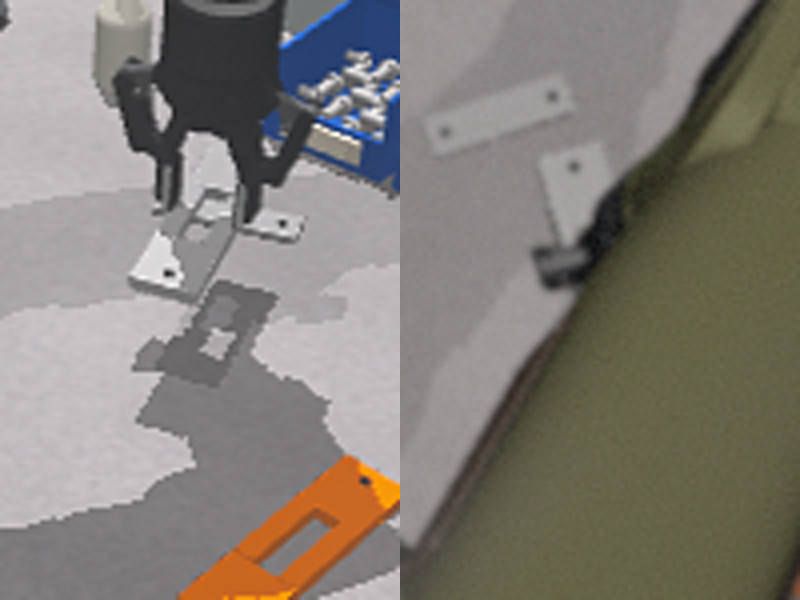

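The side view (left) shows the steel bar held level at its middle. The orange bar and the strap are untouched.

```bash
python3 go.py .5514 .0322 .13 112
```

```text
cm [-10.38  36.4   -3.78] rad [ 1.000e-04 -2.100e-03  1.463e+00] t 5.15 w [-0.02822085  0.12163978 -4.70719299] g 0.04288158351257636 61.55717024579644
```

```bash
python3 -m inch '[[[-0.5,1.5,-3.8,0,0,0.06,-0.3],[-1.2,4,-3.8,0,0,0.18,-0.3],[-2,7,-3.8,0,0,0.3,-0.3],[-2.9,10,-3.8,0,0,0.42,-0.3],[-3.7,13,-3.8,0,0,0.54,-0.3],[-4.6,16,-3.8,0,0,0.66,-0.3],[-5.4,19,-3.8,0,0,0.78,-0.3],[-6.3,22,-3.8,0,0,0.9,-0.3]]]'; python3 go.py .5514 .0322 .13 112
```

```text
time_s: 5.82
tcp_pos: [0.5503, -0.1162, 0.1289]
tool_rot: [-179.9, -0.2, 143.9]
wrist_force: [-0.1, 0.2, -2.6]
gripper_width: 0.043
grip_force: 62.9
cm [ 8.65 12.06 -0.1 ] rad [-0.0025 -0.0029  0.5568] t 5.8167 w [-0.11196326  0.24456171 -2.61211734] g 0.04296993608997601 62.87166103720665
```

```bash
python3 -m inch '[[[1.8,2.5,0,0,0,0.11,-0.3],[3.6,5,0,0,0,0.22,-0.3],[5.4,7.5,0,0,0,0.33,-0.3],[7,9.7,0,0,0,0.44,-0.3],[8,11.2,0,0,0,0.53,-0.3],[8.6,12,0,0,0,0.55,-0.3],[8.6,12,0,0,0,0.55,-0.3],[8.6,12,0,0,0,0.55,-0.3]]]'; python3 -m inch '[[[0,0,0,0,0,0,-0.3],[0,0,0,0,0,0,-0.3],[0,0,0,0,0,0,-0.3]]]'; python3 go.py .5514 .0322 .08 112
python3 - <<'E'
from fit import *
T=sensors.state()["tcp_pos"]
for n in("side","top"):
    p,d=optics.read_camera(n);W=cloud(n,d)
    for r in cut_out(n,"bar")[:4]:
        m=r["region"]&(d>0);P=W[m];c=np.median(P,0);print(n,round(r["conf"],2),m.sum(),c)
        if np.linalg.norm(c[:2]-T[:2])<.08:
            k=abs(P[:,2]-c[2])<.012;P=P[k]
            for i in range(5):
                A=np.c_[P[:,:2]-T[:2],np.ones(len(P))];s=np.linalg.lstsq(A,P[:,2],rcond=None)[0];e=abs(P[:,2]-A@s);P=P[e<.003]
            print("plane",s,len(P),"top z rel tcp",s[2]-T[2])
o=optics.read_camera("side")[0][110:230,170:290];cv2.imwrite("pics/c4.png",cv2.resize(o,(600,600),interpolation=2))
E
```

```text
time_s: 6.48
tcp_pos: [0.5512, 0.03, 0.1294]
tool_rot: [-179.8, -0.0, 112.9]
wrist_force: [-0.1, 0.0, -3.5]
gripper_width: 0.043
grip_force: 62.9
time_s: 6.73
tcp_pos: [0.5523, 0.0288, 0.1308]
tool_rot: [-180.0, -0.0, 112.7]
wrist_force: [0.3, 0.3, -3.0]
gripper_width: 0.0429
grip_force: 62.9
cm [0.35 0.05 5.08] rad [-0.0006  0.      0.012 ] t 6.7333 w [ 0.31254592  0.32913478 -3.04995858] g 0.042916733882642596 62.856750190258026
side 0.85 461 [0.5485891  0.02231564 0.13327915]
plane [0.02792298 0.01158167 0.13364747] 294 top z rel tcp 0.0028856545278272694
side 0.71 972 [ 0.40150043 -0.51969729  0.00861261]
top 0.94 930 [ 0.41759777 -0.51744807  0.0093265 ]
top 0.73 326 [ 0.57396298 -0.02691444  0.13513454]
plane [-0.00603272 -0.02023733  0.13431285] 226 top z rel tcp 0.0035510369180784818
top 0.45 216 [0.56415277 0.37111793 0.0133802 ]
```

View pics/c4.png

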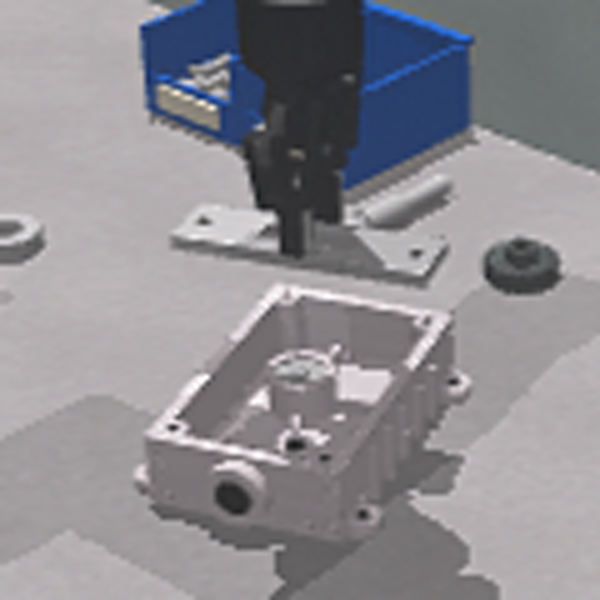

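The bar is held level above the housing, aligned across the long walls with the seat below its middle. I'll lower it.

```bash
python3 -m inch '[[[0.35,0.05,1.5,0,0,0.012,-0.3],[0.35,0.05,3,0,0,0.012,-0.3],[0.35,0.05,4.5,0,0,0.012,-0.3],[0.35,0.05,5.8,0,0,0.012,-0.3],[0.35,0.05,6.5,0,0,0.012,-0.3],[0.35,0.05,6.8,0,0,0.012,-0.3],[0.35,0.05,6.8,0,0,0.012,-0.3],[0.35,0.05,6.8,0,0,0.012,-0.3]]]'; python3 go.py .5514 .0322 .058 112;  python3 -m inch '[[[0,0,0.1,0,0,0,-0.3],[0,0,0.2,0,0,0,-0.3],[0,0,0.3,0,0,0,-0.3],[0,0,0.35,0,0,0,-0.3],[0,0,0.35,0,0,0,-0.3]]]';python3 go.py .5514 .0322 .0565 112
```

```text
time_s: 7.65
tcp_pos: [0.552, 0.0331, 0.0636]
tool_rot: [180.0, 0.0, 112.1]
wrist_force: [0.6, 0.6, -3.5]
gripper_width: 0.0431
grip_force: 62.9
cm [-0.06 -0.09  0.56] rad [0.0006 0.0002 0.001 ] t 7.65 w [ 0.62180543  0.55313073 -3.52373298] g 0.043098866322719157 62.86896795965731
time_s: 8.07
tcp_pos: [0.5516, 0.0331, 0.0597]
tool_rot: [180.0, 0.0, 112.1]
wrist_force: [1.2, 0.1, -2.6]
gripper_width: 0.043
grip_force: 62.9
cm [-0.08 -0.05  0.32] rad [0.0001 0.     0.001 ] t 8.0667 w [ 1.1689727   0.06312108 -2.62601874] g 0.04297705875264646 62.858573477715254
```

```bash
python3 -m inch '[[[0,0,0.1,0,0,0,-0.3],[0,0,0.15,0,0,0,-0.3],[0,0,0.2,0,0,0,-0.3],[0,0,0.2,0,0,0,-0.3]]]';  python3 -m inch '[[[0,0,0.05,0,0,0,-0.3],[0,0,0.1,0,0,0,-0.3],[0,0,0.1,0,0,0,-0.3]]]';python3 go.py .5514 .0322 .0565 112
```

```text
time_s: 8.4
tcp_pos: [0.5515, 0.0331, 0.0575]
tool_rot: [-180.0, -0.0, 112.1]
wrist_force: [0.2, -0.6, -4.0]
gripper_width: 0.0427
grip_force: 62.9
time_s: 8.65
tcp_pos: [0.5515, 0.0331, 0.0565]
tool_rot: [-180.0, -0.0, 112.1]
wrist_force: [0.1, -0.7, -4.7]
gripper_width: 0.0427
grip_force: 62.9
cm [-0.08 -0.05 -0.  ] rad [-0.0001 -0.0001  0.001 ] t 8.65 w [ 0.05813605 -0.74344383 -4.7026344 ] g 0.04272961536300294 62.85745116882026
```

```bash
python3 -m inch '[[[0,0,0.05,0,0,0,-0.3],[0,0,0.1,0,0,0,-0.3],[0,0,0.1,0,0,0,-0.3]]]';  python3 -m inch '[[[0,0,0.05,0,0,0,-0.3],[0,0,0.1,0,0,0,-0.3],[0,0,0.1,0,0,0,-0.3]]]'; python3 -m inch '[[[0,0,0.05,0,0,0,-0.3],[0,0,0.05,0,0,0,-0.3],[0,0,0.05,0,0,0,-0.3]]]'
```

```text
time_s: 8.9
tcp_pos: [0.5516, 0.0331, 0.0556]
tool_rot: [180.0, 0.0, 112.1]
wrist_force: [0.0, -0.6, -3.6]
gripper_width: 0.0425
grip_force: 62.9
time_s: 9.15
tcp_pos: [0.5516, 0.0331, 0.0554]
tool_rot: [180.0, 0.0, 112.1]
wrist_force: [-3.6, 0.6, 4.8]
gripper_width: 0.0425
grip_force: 64.4
time_s: 9.4
tcp_pos: [0.5517, 0.0331, 0.0554]
tool_rot: [180.0, 0.0, 112.1]
wrist_force: [-4.1, 0.4, 10.0]
gripper_width: 0.043
grip_force: 65.0
```

```bash
python3 -m inch '[[[0,0,-0.1,0,0,0,-0.1],[0,0,-0.1,0,0,0,0.1],[0,0,-0.1,0,0,0,0.4],[0,0,-0.1,0,0,0,0.7],[0,0,-0.1,0,0,0,0.7],[0,0,-2.1,0,0,0,0.8],[0,0,-5.1,0,0,0,0.8],[0,0,-8.1,0,0,0,0.8]]]';  python3 go.py .462 .338 .2 117
```

```text
time_s: 10.07
tcp_pos: [0.5506, 0.0331, 0.1351]
tool_rot: [-179.9, -0.0, 112.1]
wrist_force: [1.1, 0.5, 0.2]
gripper_width: 0.0768
grip_force: 0.0
cm [31.59  3.23 -6.47] rad [-0.0024 -0.0009 -0.0862] t 10.0667 w [1.08136056 0.53856262 0.17926682] g 0.07684143690763025 0.0
```

```bash
python3 -m inch '[[[3,0.3,-3,0,0,-0.02,0.8],[7,0.7,-6.5,0,0,-0.04,0.8],[11,1.2,-6.5,0,0,-0.06,0.8],[15,1.6,-6.5,0,0,-0.086,0.8],[19,2,-6.5,0,0,-0.086,0.8],[23,2.4,-6.5,0,0,-0.086,0.8],[27,2.8,-6.5,0,0,-0.086,0.8],[30,3.1,-6.5,0,0,-0.086,0.8]]]'; python3 -m inch '[[[1.3,0.1,0,0,0,0,0.8],[1.3,0.1,0,0,0,0,0.8],[1.3,0.1,0,0,0,0,0.8],[1.3,0.1,0,0,0,0,0.8]]]'; python3 go.py .462 .338 .15 117
python3 - <<'E'
from fit import *
M=[]
for n in("top","side"):
    p,d=optics.read_camera(n);W=cloud(n,d)
    for r in cut_out(n,"bar"):
        m=r["region"]&(d>0);c=np.median(W[m],0)
        if np.linalg.norm(c[:2]-[.551,.033])<.07:
            P=W[m];P=P[abs(P[:,2]-.06)<.012];s=np.linalg.lstsq(np.c_[P[:,:2]-[.551,.033],np.ones(len(P))],P[:,2],rcond=None)[0];print(n,r["conf"],c,"plane",s)
            mm=m.astype(np.uint8);k=cv2.findContours(mm,0,1)[0];mm=cv2.fillConvexPoly(mm,cv2.convexHull(np.vstack(k)),1);M.append((n,mm.astype(np.float32)));break
def f(x,y,a):
    q=box(x,y,a,.046,.17,.01)[0];q[:,2]+=.05;return[q]
for k in [M]+[[i] for i in M]:
    x,c=fit(f,k,[.551,.033,np.radians(22)],[.005,.005,.08]);print([i[0] for i in k],x[:2],np.degrees(x[2]),c)
p=optics.read_camera("top")[0][145:245,170:270];q=optics.read_camera("side")[0][150:230,190:270]
o=np.hstack([cv2.resize(p,(400,400),interpolation=2),cv2.resize(q,(400,400),interpolation=2)]);cv2.imwrite("pics/c5.png",o)
E
```

```text
time_s: 10.73
tcp_pos: [0.4666, 0.3256, 0.2003]
tool_rot: [180.0, -0.0, 117.1]
wrist_force: [-0.4, 1.3, -0.3]
gripper_width: 0.0766
grip_force: 0.0
time_s: 11.07
tcp_pos: [0.4629, 0.3337, 0.1999]
tool_rot: [-180.0, 0.0, 116.9]
wrist_force: [-0.2, -0.1, 0.1]
gripper_width: 0.0769
grip_force: 0.0
cm [0.43 0.12 4.99] rad [-0.0005  0.0008 -0.001 ] t 11.0667 w [-0.20754703 -0.09170882  0.06559216] g 0.07694616706020022 0.0
top 0.73 [0.55017535 0.03189172 0.05939508] plane [0.00195158 0.00128805 0.05950437]
side 0.71 [0.55079478 0.03254343 0.05822719] plane [0.0246418  0.0086054  0.05755371]
['top', 'side'] [0.55193761 0.03417472] 22.856195660403483 0.1496422290802002
['top'] [0.55150563 0.03439477] 22.916984446815732 0.05869060754776001
['side'] [0.55128935 0.03589738] 22.534053253486135 0.0878293514251709
```

View pics/c5.png

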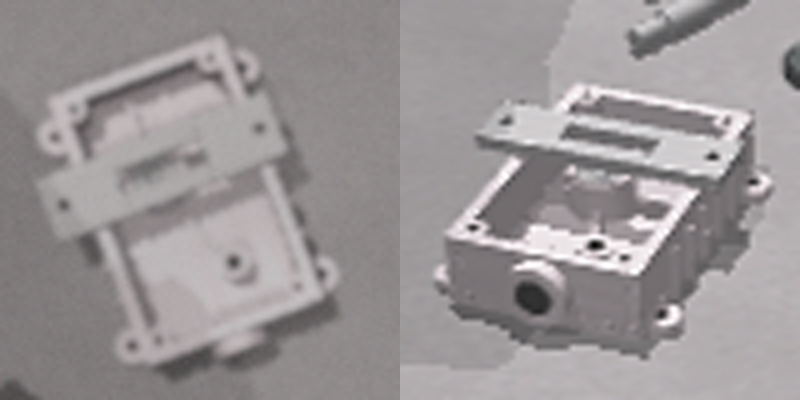

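The bar lies flat and square across both long walls with its slot over the seat (top crop: slot at (165,170)). Next is the gauge.

```bash
python3 -m inch '[[[0.4,0.1,1.5,0,0,0,0.6],[0.4,0.1,3.5,0,0,0,0.6],[0.4,0.1,5,0,0,0,0.6],[0.4,0.1,7,0,0,0,0.6],[0.4,0.1,9,0,0,0,0.6],[0.4,0.1,11,0,0,0,0.6],[0.4,0.1,12,0,0,0,0.6],[0.4,0.1,12,0,0,0,0.6]]]'; python3 -m inch '[[[0,0,0,0,0,0,0.6],[0,0,0,0,0,0,0.6]]]'; python3 go.py .462 .3385 .0795 117
```

```text
time_s: 12.03
tcp_pos: [0.4603, 0.3374, 0.0778]
tool_rot: [-179.8, 0.0, 117.0]
wrist_force: [-0.5, -0.9, 0.8]
gripper_width: 0.0683
grip_force: 0.0
time_s: 12.2
tcp_pos: [0.4626, 0.3393, 0.0813]
tool_rot: [179.9, -0.0, 117.0]
wrist_force: [0.2, -0.4, 1.0]
gripper_width: 0.0684
grip_force: 0.0
cm [-0.04 -0.08  0.18] rad [ 0.0016 -0.0002 -0.0005] t 12.2 w [ 0.15859992 -0.40861683  0.9722452 ] g 0.06835967738889445 0.0
```

Close with a moderate grip, in stages so the gauge self-centres.

```bash
python3 -m inch '[[[0,-0.05,0.15,0,0,0,0.3],[0,-0.05,0.15,0,0,0,0],[0,-0.05,0.15,0,0,0,-0.2],[0,-0.05,0.15,0,0,0,-0.3],[0,-0.05,0.15,0,0,0,-0.4],[0,-0.05,0.15,0,0,0,-0.5],[0,-0.05,0.15,0,0,0,-0.6],[0,-0.05,0.15,0,0,0,-0.7]]]' 40; python3 -m inch '[[[0,0,0,0,0,0,-0.8],[0,0,0,0,0,0,-0.8],[0,0,0,0,0,0,-0.8],[0,0,0,0,0,0,-0.8]]]'; python3 go.py .462 .3385 .0795 117
```

```text
time_s: 12.87
tcp_pos: [0.4616, 0.3389, 0.079]
tool_rot: [180.0, -0.0, 117.0]
wrist_force: [-0.8, 1.1, 2.3]
gripper_width: 0.0215
grip_force: 39.7
time_s: 13.2
tcp_pos: [0.4615, 0.3389, 0.0789]
tool_rot: [180.0, -0.0, 117.0]
wrist_force: [0.7, 0.0, 5.0]
gripper_width: 0.0215
grip_force: 39.9
cm [-0.05  0.03 -0.06] rad [ 0.0006 -0.0001 -0.0002] t 13.2 w [0.67417391 0.02133363 4.95918354] g 0.02149574710784388 39.88054811954498
```

```bash
python3 -m inch '[[[0,0,-0.5,0,0,0,-0.8],[0,0,-2,0,0,0,-0.8],[0,0,-4,0,0,0,-0.8],[0,0,-6.5,0,0,0,-0.8],[0,0,-9,0,0,0,-0.8],[0,0,-11,0,0,0,-0.8],[0,0,-12,0,0,0,-0.8],[0,0,-12,0,0,0,-0.8]]]' 60; python3 -m inch '[[[0,0,0,0,0,0,-0.8],[0,0,0,0,0,0,-0.8],[0,0,0,0,0,0,-0.8]]]'; python3 go.py .548 .0405 .199 117
python3 - <<'E'
from fit import *
from scipy.spatial.transform import Rotation as R
s=sensors.state();T=np.array(s["tcp_pos"]);M=[]
for n in("top","side"):
    p,d=optics.read_camera(n);W=cloud(n,d)
    for r in cut_out(n,"gauge"):
        m=r["region"]&(d>0);c=np.median(W[m],0);print(n,r["conf"],c)
        if np.linalg.norm(c-T-[0,0,.02])<.06: M.append((n,r["region"].astype(np.float32)));break
p=optics.read_camera("side")[0];u,v=proj("side",[T])[0].astype(int);print(u,v)
x0=max(u-50,0);y0=max(v-50,0);cv2.imwrite("pics/c6.png",cv2.resize(p[y0:y0+100,x0:x0+100],(600,600),interpolation=2))
E
```

```text
time_s: 13.87
tcp_pos: [0.4621, 0.3393, 0.2006]
tool_rot: [179.8, -0.0, 117.0]
wrist_force: [-0.3, 0.3, -2.0]
gripper_width: 0.0214
grip_force: 58.9
time_s: 14.12
tcp_pos: [0.4603, 0.3379, 0.1967]
tool_rot: [-179.8, 0.0, 117.0]
wrist_force: [-0.4, 0.4, -2.0]
gripper_width: 0.0216
grip_force: 58.9
cm [-30.48  -5.68  -0.2 ] rad [-0.0032  0.0005 -0.0003] t 14.1167 w [-0.38295884  0.44540325 -2.0497006 ] g 0.021564592827006734 58.89500856399536
top 0.64 [0.4630976  0.31905262 0.22298955]
side 0.79 [0.45952344 0.32354457 0.2063355 ]
146 121
```

View pics/c6.png

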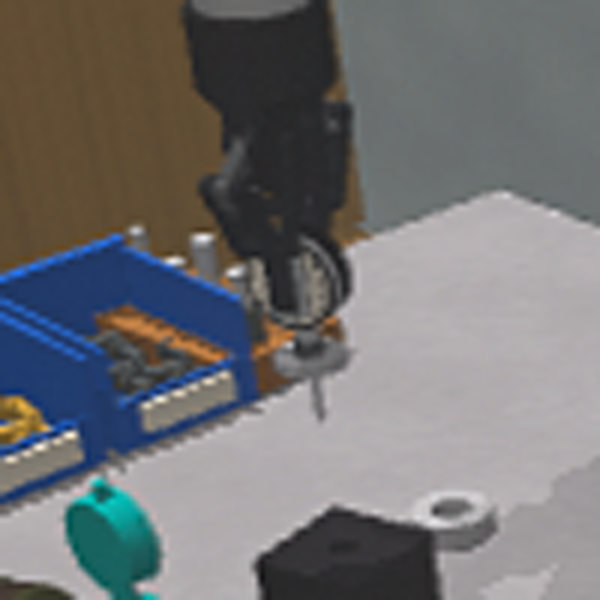

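The gauge is held by its case, with the foot at (313,357) and the rod tip at (322,420) in the crop. I'll check its tilt and start the transfer.

```bash
python3 - <<'E'
from h import *
T=np.array([.4608,.3383,.1975]);q=proj("side",[T-[0,0,.0339],T-[0,0,.0699]]);print("pred foot,tip crop px",(q-[96,71]+.5)*6-.5)
E
python3 -m inch '[[[-3,-0.6,0,0,0,0,-0.8],[-7,-1.3,0,0,0,0,-0.8],[-11,-2,0,0,0,0,-0.8],[-15,-2.8,0,0,0,0,-0.8],[-19,-3.5,0,0,0,0,-0.8],[-23,-4.3,0,0,0,0,-0.8],[-26,-4.8,0,0,0,0,-0.8],[-28.5,-5.3,0,0,0,0,-0.8]]]'; python3 -m inch '[[[-1,-0.2,0,0,0,0,-0.8],[-1.5,-0.3,0,0,0,0,-0.8],[-1.5,-0.3,0,0,0,0,-0.8],[-1.5,-0.3,0,0,0,0,-0.8],[-1.5,-0.3,0,0,0,0,-0.8]]]';python3 go.py .548 .0405 .15 117
```

```text
pred foot,tip crop px [[313.93542526 361.70404492]
 [323.40918374 419.23939564]]
time_s: 15.03
tcp_pos: [0.5439, 0.058, 0.1986]
tool_rot: [180.0, 0.0, 116.9]
wrist_force: [0.0, -0.5, -1.7]
gripper_width: 0.0214
grip_force: 59.0
time_s: 15.45
tcp_pos: [0.5472, 0.0472, 0.1985]
tool_rot: [180.0, -0.0, 117.1]
wrist_force: [-0.1, 0.1, -1.7]
gripper_width: 0.0209
grip_force: 59.0
cm [-0.63 -0.23  4.85] rad [ 0.     -0.0006  0.0013] t 15.45 w [-0.13071012  0.10912732 -1.69601836] g 0.02090390251225167 58.97975206375122
```

```bash
python3 -m inch '[[[-0.6,-0.2,1,0,0,0,-0.8],[-0.6,-0.2,2.5,0,0,0,-0.8],[-0.6,-0.2,4,0,0,0,-0.8],[-0.6,-0.2,5,0,0,0,-0.8],[-0.6,-0.2,5.5,0,0,0,-0.8],[-0.6,-0.2,5.5,0,0,0,-0.8],[-0.6,-0.2,5.5,0,0,0,-0.8]]]';python3 go.py .548 .0405 .106 117
python3 - <<'E'
from h import *
T=np.array(sensors.state()["tcp_pos"]);print(T)
p=optics.read_camera("side")[0];q=proj("side",[T-[0,0,.0339],T-[0,0,.0699],[.548,.0405,.032],[.5515,.0345,.06]])
a=p[120:220,180:280];print((q-[180,120]+.5)*6-.5);cv2.imwrite("pics/c7.png",cv2.resize(a,(600,600),interpolation=2))
E
```

```text
time_s: 16.03
tcp_pos: [0.5484, 0.0398, 0.1436]
tool_rot: [-180.0, -0.0, 117.0]
wrist_force: [-0.1, -0.1, -2.1]
gripper_width: 0.0212
grip_force: 59.0
cm [ 0.07 -0.    3.76] rad [-0.0003 -0.0001  0.0003] t 16.0333 w [-0.07516926 -0.09727198 -2.09131515] g 0.02118212284557113 58.979442715644836
[0.54835355 0.03983812 0.14357736]
[[297.5340994  263.56821963]
 [300.89822718 321.95829374]
 [303.36678404 387.42402594]
 [313.24609212 344.78983461]]
```

View pics/c7.png

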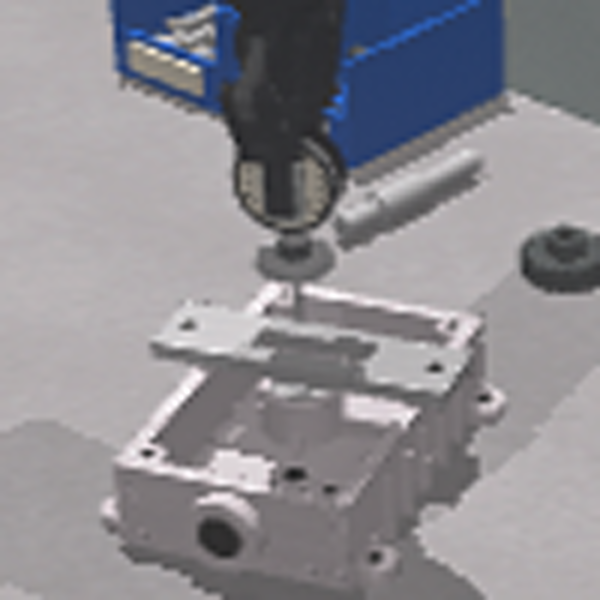

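The rod at (300,320) points into the slot at (315,347), above the seat. I'll lower it slowly.

```bash
python3 -m inch '[[[0.05,0,0.8,0,0,0,-0.8],[0.05,0,1.8,0,0,0,-0.8],[0.05,0,2.8,0,0,0,-0.8],[0.05,0,3.5,0,0,0,-0.8],[0.05,0,3.8,0,0,0,-0.8],[0.05,0,3.8,0,0,0,-0.8],[0.05,0,3.8,0,0,0,-0.8]]]';python3 -m inch '[[[0,0,0.2,0,0,0,-0.8],[0,0,0.4,0,0,0,-0.8],[0,0,0.6,0,0,0,-0.8],[0,0,0.8,0,0,0,-0.8],[0,0,0.8,0,0,0,-0.8],[0,0,0.8,0,0,0,-0.8]]]';python3 go.py .548 .0405 .094 117
```

```text
time_s: 16.67
tcp_pos: [0.5481, 0.04, 0.1053]
tool_rot: [-180.0, -0.0, 117.0]
wrist_force: [0.7, -0.3, -1.8]
gripper_width: 0.0215
grip_force: 59.0
time_s: 17.17
tcp_pos: [0.5484, 0.0401, 0.0977]
tool_rot: [180.0, 0.0, 117.0]
wrist_force: [1.2, 0.6, -0.8]
gripper_width: 0.0213
grip_force: 59.1
cm [ 0.06 -0.02  0.37] rad [ 0.0004  0.0002 -0.0003] t 17.1667 w [ 1.18520278  0.56217572 -0.78689314] g 0.021328426648251395 59.109402894973755
```

Spring contact shows. Next come small steps, reading the force each time.

```bash
python3 -m inch '[[[0,0,0.1,0,0,0,-0.8],[0,0,0.2,0,0,0,-0.8],[0,0,0.3,0,0,0,-0.8],[0,0,0.3,0,0,0,-0.8],[0,0,0.3,0,0,0,-0.8]]]';python3 -m inch '[[[0,0,0.05,0,0,0,-0.8],[0,0,0.05,0,0,0,-0.8],[0,0,0.05,0,0,0,-0.8]]]'|sed -n '2p;4p'
```

```text
time_s: 17.58
tcp_pos: [0.5483, 0.0401, 0.0946]
tool_rot: [180.0, 0.0, 117.0]
wrist_force: [0.3, 0.4, -0.8]
gripper_width: 0.0215
grip_force: 59.2
tcp_pos: [0.5483, 0.0401, 0.0941]
wrist_force: [1.5, 0.1, -0.9]
```

```bash
for i in 1; do python3 -m inch '[[[0,0,0.05,0,0,0,-0.8],[0,0,0.05,0,0,0,-0.8],[0,0,0.05,0,0,0,-0.8]]]'|sed -n '2p;4p'; done; python3 -m inch '[[[0,0,0.03,0,0,0,-0.8],[0,0,0.03,0,0,0,-0.8],[0,0,0.03,0,0,0,-0.8]]]'|sed -n '2p;4p'
```

```text
tcp_pos: [0.5483, 0.0401, 0.094]
wrist_force: [-0.6, -0.7, 3.8]
tcp_pos: [0.5483, 0.0401, 0.0939]
wrist_force: [-1.4, -0.5, 6.2]
```

```bash
python3 -m inch '[[[0,0,-0.01,0,0,0,-0.8],[0,0,-0.01,0,0,0,-0.8],[0,0,-0.01,0,0,0,-0.8],[0,0,-0.01,0,0,0,-0.8],[0,0,-0.01,0,0,0,-0.8],[0,0,-0.01,0,0,0,-0.8]]]'
python3 - <<'E'
from fit import *
for n in("side","top"):
    p,d=optics.read_camera(n);W=cloud(n,d)
    for r in cut_out(n,"bar"):
        m=r["region"]&(d>0);c=np.median(W[m],0)
        if np.linalg.norm(c[:2]-[.551,.033])<.07: print(n,r["conf"],c)
p=optics.read_camera("side")[0];cv2.imwrite("pics/c8.png",cv2.resize(p[120:220,180:280],(600,600),interpolation=2))
s=sensors.state();print(s["wrist_force"],s["grip_force"],s["tcp_pos"],s["tool_rot"])
E
```

```text
time_s: 18.83
tcp_pos: [0.5483, 0.0401, 0.0939]
tool_rot: [180.0, 0.0, 117.0]
wrist_force: [-1.1, -0.5, 5.4]
gripper_width: 0.0214
grip_force: 60.2
side 0.9 [0.54729599 0.02309636 0.05771802]
top 0.83 [ 0.57087677 -0.01972853  0.059341  ]
[-1.11636658 -0.15187585  5.16654123] 60.20402133464813 [0.54835252 0.04007483 0.09394725] [1.79975188e+02 1.11576616e-02 1.16985228e+02]
```

View pics/c8.png

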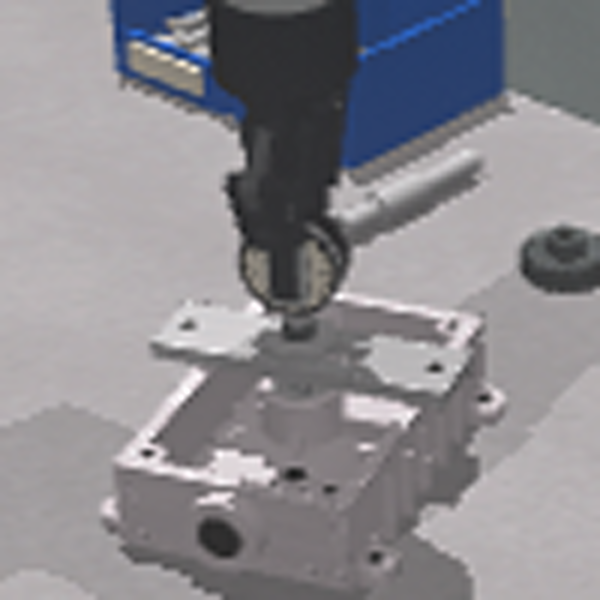

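The gauge's foot sits flat on the bar at (300,340), the rod reaches the seat at (305,388), and the bar hasn't moved. The push is about 5–6 N and steady, so I'll hand in.

```bash
python3 -c "
from rig import order;print(order.finish_job())"
```

```text
the job is handed in; nothing more can be done
None
```

I handed the job in at about 19 s, and no verdict came back. The bar lies flat and square across the housing, let go, with its slot over the mark. The gauge is held upright with its foot on the bar under a push of about 5–6 N and its rod down on the seat, by measurement about 1 mm from the mark.

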